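Clamp a milled plate in its fixture with the swing strap and cam lever

ROBOT

A 6-joint arm with a two-finger parallel gripper is mounted at the origin on the work surface. World frame = base frame: x ahead of the robot, y to its left, z up, the work surface at z = 0. Lengths are in m, angles in rad, forces in N, time in s.
With the tool pointing down it reaches from about 0.35 to 1 m from the base axis. Payload 7.1 kg.
Tool frame: the origin (TCP) lies between the finger pads; the fingertips stand 22 mm ahead of it and the grasp point (between the pads) lies 3 mm ahead of it; x points along the fingers, y is the direction in which the jaws open and shut, and the axes are right-handed (so a half turn about x gives the same grasp; the last joint's range is limited). The gripper opens to 85 mm and grips with 20 to 120 N. Pads are 22 mm wide; open, the fingers measure 114 mm over their backs; the gripper's body (76 mm by 85 mm) begins 54 mm behind the grasp point. The pads swing forward as they close: fully open they stand 13 mm farther back than shut.
Start: joints at [1.26, 0.423, 1.63, -0, 1.089, -0.019], TCP at [0.18, 0.599, 0.253] pointing down, gripper open.
Joint ranges: [-3, 3], [-0.9, 2.11], [0.09, 2.58], [-1.31, 4.45], [0.11, 2.69], [-2.54, 2.54]. Speed limits (rad/s): [2.39, 2.39, 3.01, 3.14, 3.14, 3.14].

INTERFACE

Orientations are given as a rotation vector (axis times angle).
In Python, from rig import manip gives the robot as it stands. The module is installed in compiled form; this text tells all that it offers. Calls block until the motion is done:
- manip.move_to(position, orientation): joint-space move of the TCP to a pose.
- manip.servo_line(position, orientation=None, rate=0.15): straight line of the TCP; orientation=None keeps the orientation; rate is the mean speed in m/s.
- manip.set_joints(angles): joint-space move.
- manip.command_gripper(opening, f_grip=None): finger opening in m; f_grip is the grip in N (None keeps the last); returns when the fingers have stopped.
- manip.hold(seconds).
- manip.solve_ik(position, orientation): joint angles nearest the present ones, or None.
- manip.camera(name): name is "scene" or "top"; returns a dict with "image" (384x512x3 uint8, red, green, blue), "fx", "fy", "cx", "cy" (pixels), "cam_to_world" (4x4, takes a point from camera to world coordinates). Camera axes: x right, y down, z forward; pixel columns grow to the right and rows downward; lengths in m; the calibration is good to about 2 mm. A picture is of the moment at which its call begins. There is no depth.
A pose or a line that the arm cannot do raises manip.IKError and nothing moves.
- manip.sign_off(): hands the job in, once; it reports no verdict.
Readings, each from a call of its own:
- manip.get_time(): time.
- manip.get_joint_positions(): joint angles.
- manip.get_joint_vel(): joint speeds.
- manip.get_tau(): joint torques, N m.
- manip.get_position(): TCP position.
- manip.get_ee_rot(): TCP orientation.
- manip.get_contact_force(): force on the tool from outside, world axes, zero at the start.
- manip.get_torque(): the same for the moment, N m.
- manip.get_width(): finger opening in m.
Only numpy, scipy, OpenCV 4.12 (cv2) and the standard library are available. Lean on these libraries where they do the work, as an engineer would, in place of code of your own. Each camera call takes 0.05 s, during which the arm holds its last target. There are 200 camera calls.

TASK

The milled plate is already seated in the bench fixture. Clamp it: push the clamp strap round with a finger until it lies across the plate's rail on that side and rests against its stop pin, and only then press the cam lever all the way down so that the strap bears on the plate. Nothing needs picking up: leave the plate seated where it is and leave the things lying around alone.

Things in the scene. Friction and masses are not known exactly. Their poses are not given: they have to be found in the camera images.
- fixture: Fixture, screwed down: dark steel base 200 (x) x 270 (y) x 20 mm. Origin: centre of its underside, on the bench; z up. Carries the milled plate on four 10 mm rest buttons against three low dowels and, on its own -y side, the clamp stud. A steel stop pin, 8 mm wide, 75 mm high over the bench, stands at own x 18, y -80 mm and meets the flank of the strap when it points along own +y.
- stud_axis (a point): Point on the vertical swing axis of the clamp stud, 20 mm over the bench (top of the base), at own x 0, y -106 mm of the fixture. The collar under the strap is 36 mm wide, up to 56 mm over the bench. Strap and cam lever turn together about this axis.
- strap_nose (a point): Point in the strap's round nose, 86 mm from the stud axis, half-way up the bar, 71 mm over the bench. The strap is a steel bar 28 mm wide, 18 mm thick (62 to 80 mm over the bench) and ends 100 mm from the stud axis. 82 mm out a 16 mm wide foot hangs under it, its face 52.5 mm over the bench, just clear of the plate's rail; the foot's nut stands 5 mm above its top.
- strap (a joint): Swing of the strap about the stud, rad: 0 = swung out, 2.2 = over the plate, against the stop pin, nose along the fixture's own +y. Grows clockwise seen from above: nose direction, anticlockwise from the fixture's x axis, = pi/2 + 2.2 - value. About 2 to 3 N at the nose moves it; it stays where it is left.
- lever (a joint): Cam lever, rad: 0 = raised, 0.95 = fully down on its stop. Elevation above the horizontal = 1.047 - value. It turns on a level pin across the strap, on the stud axis, 95.5 mm over the bench, and in plan points opposite to the strap's nose. 4 to 10 N at the grip moves it; it stays where left. Closing it drives the strap 3.4 mm down per rad; the foot meets the plate at about 0.74.
- lever_grip (a point): Middle of the lever's black grip, 75 mm from the lever's pin. The grip is 56 mm long (46 to 102 mm from the pin), 22 mm wide, 12 mm thick. When the lever is fully down this point is 106 mm over the bench, 74 mm from the stud axis.
- strap_bar: The strap bar itself. Origin on the stud axis at bench height (lower by up to 2.5 mm as it clamps); own x axis along the bar towards the nose, z up.
- plate: Milled aluminium plate, loose, 0.55 kg, 130 (x) x 110 (y) mm, 12 mm thick with a 60 mm bore, four 9 mm holes and two raised rails 22 mm wide and 8 mm high along the edges at own y +44 and -44 mm. Origin at the centre of its underside, 30 mm over the bench; rail tops 50 mm over the bench. It sits at own x 0, y 20 mm of the fixture; the rail to be clamped is the one next to the stud.
- torch: Bystander: black pocket torch standing on its head, 33 mm in diameter, 108 mm tall; origin under its centre. Leave alone.
- hex_key: Bystander: dark steel L-shaped hex key lying on the bench, 150 x 50 mm, 10 mm thick; origin at the middle of the long arm's underside, long arm along own x. Leave alone.
- micrometer: Bystander: outside micrometer lying on the bench, black C-frame 64 mm across, about 130 mm long along own x, 16 mm high; origin at the C's centre, on the bench. Leave alone.

How it is judged:
On the way, in this order (a step that is already met when the one before it is completed fails the run):
1. the strap is swung over the plate's rail against its stop pin (within 0.08 rad), with the lever still up (above half way) (value of joint strap above 2.12 rad and value of joint lever below 0.45 rad), for 0.1 s.
2. the cam lever is pressed fully down and the strap bears on the plate (value of joint lever above 0.85 rad and contact force between strap_bar and plate above 10 N), for 0.2 s.
At the end, for the whole second after the job is handed in: Strap within 0.08 rad of its stop (2.2), lever past 0.85 of 0.95 rad and at rest, strap foot pressing on the plate with over 10 N; plate flat and within 5 mm of its start; torch, hex key and micrometer within 20 mm of theirs, torch upright (all of step 2 and value of joint strap above 2.12 rad and distance of plate from where it was at the start of the episode below 0.005 m and angle between plate's own z axis and vertical below 0.03 rad and linear speed of plate below 0.01 m/s and velocity of joint lever below 0.05 rad/s and distance of each of torch, hex_key, micrometer from where it was at the start of the episode below 0.02 m and angle between torch's own z axis and vertical below 0.2 rad); the robot touches nothing.
It fails at once if the cam lever is pressed past half way before the strap lies over the plate (value of joint lever above 0.5 rad and value of joint strap below 2.05 rad).
It fails at once if the plate is lifted or pushed off its seat (more than 6 mm) (distance of plate from where it was at the start of the episode above 0.006 m).
It fails at once if the torch is knocked over, moved or picked up (distance of torch from where it was at the start of the episode above 0.03 m or angle between torch's own z axis and vertical above 0.3 rad).
It fails at once if the hex key or the micrometer is moved or picked up (distance of any of hex_key, micrometer from where it was at the start of the episode above 0.03 m).
It also fails if it takes over 54 s, if anything falls off the work surface, if the arm or the gripper's body presses on something with over 40 N, if the wrist force passes 120 N, or if a joint passes its speed limit or range.

## Working session

There is one attempt and no reset: what is moved stays moved. The work goes in short steps, each a Python script; the robot and the scene stay as the last script left them, time stands still between calls to the robot, and variables do not carry over. Pictures are saved under pics/ and viewed, about 8 in all and at most 12, crops included, and the job is handed in when it is done.

```bash
mkdir -p pics; python3 - <<'E'
from rig import manip
import cv2,pickle
for n in("top","scene"):
    c=manip.camera(n); pickle.dump(c,open(f"{n}.pkl","wb"))
    im=c["image"][:,:,::-1]
    cv2.imwrite(f"pics/{n}0.png",cv2.resize(im,(800,600),interpolation=cv2.INTER_CUBIC))
    print(n,c["fx"],c["cx"],c["cy"],c["cam_to_world"].round(4).tolist())
print(manip.get_ee_rot(),manip.get_time())
E
```

```text
top 402.06638333816284 260.8181069593245 192.1112613085361 [[-0.0492, -0.9763, 0.2109, 0.4051], [-0.9988, 0.0489, -0.0065, 0.0916], [-0.0039, -0.211, -0.9775, 1.1638], [0.0, 0.0, 0.0, 1.0]]
scene 458.6677711629387 249.99692585499605 182.5280143679621 [[0.3582, 0.59, -0.7236, 1.4026], [0.9336, -0.2187, 0.2838, -0.212], [0.0092, -0.7772, -0.6291, 0.7761], [0.0, 0.0, 0.0, 1.0]]
[ 0.22793859  1.55887442 -0.2300569 ] 0.1
```

View pics/top0.png

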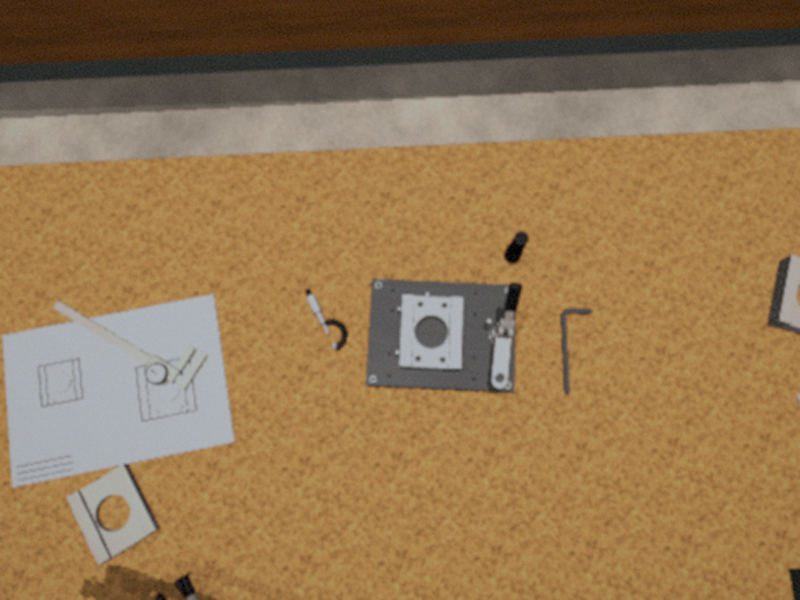

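View pics/scene0.png

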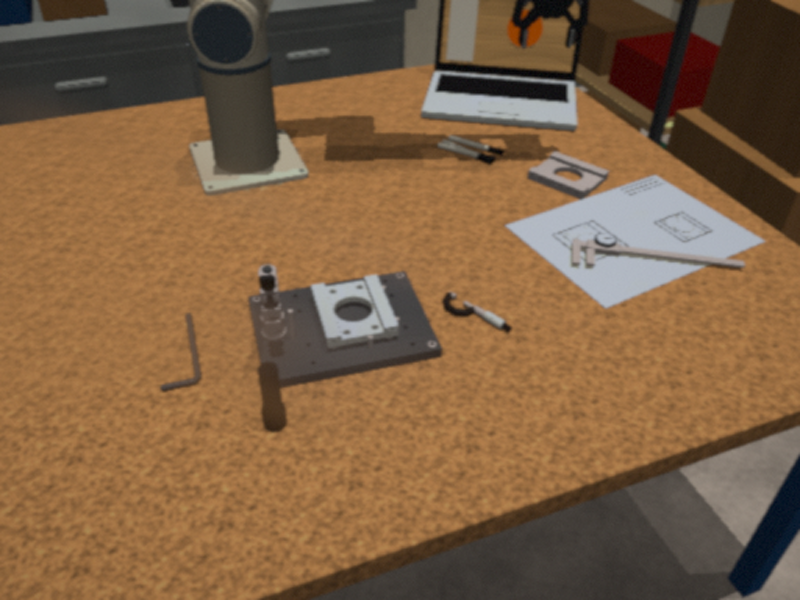

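The top view shows the fixture centred near (440,335) with the stud near (505,325). The nose points down the picture at (500,380), and the torch is at (515,255), beyond the raised lever. I'll crop in to measure.

```bash
python3 - <<'E'
import pickle,cv2
t=pickle.load(open("top.pkl","rb"))["image"][:,:,::-1][140:260,220:380]
s=pickle.load(open("scene.pkl","rb"))["image"][:,:,::-1][155:285,95:295]
cv2.imwrite("pics/top1.png",cv2.resize(t,None,fx=5,fy=5,interpolation=cv2.INTER_CUBIC))
cv2.imwrite("pics/scene1.png",cv2.resize(s,None,fx=4,fy=4,interpolation=cv2.INTER_CUBIC))
E
```

```text
(no output)
```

View pics/top1.png

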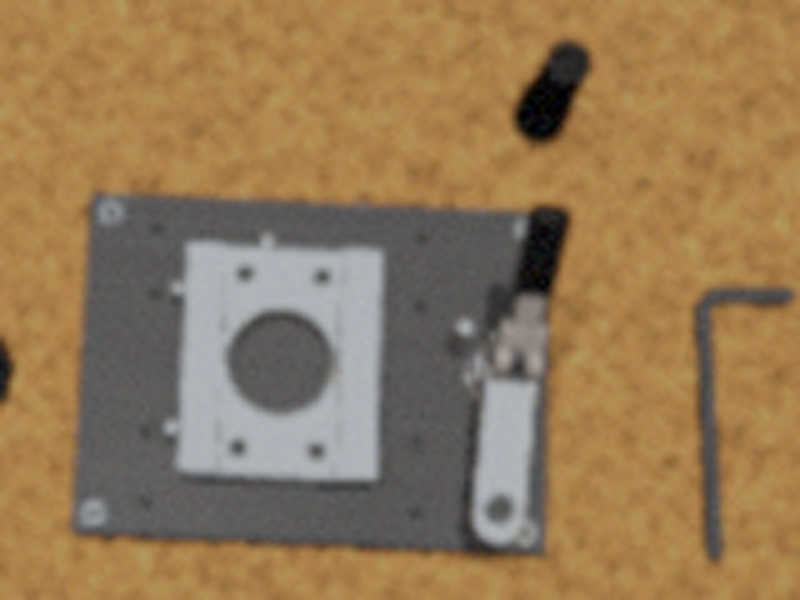

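View pics/scene1.png

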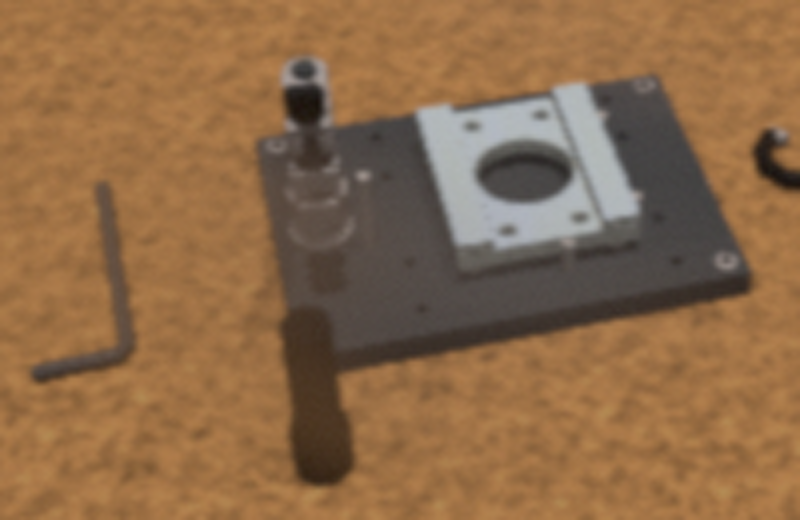

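```bash
cat > geo.py <<'E'
import pickle,numpy as np
C={n:pickle.load(open(n+".pkl","rb")) for n in("top","scene")}
K={"top":(220,140,5),"scene":(95,155,4)}
def px(n,u,v):
    a,b,k=K[n]; return np.array([a+(u+.5)/k-.5,b+(v+.5)/k-.5])
def proj(n,P):
    c=C[n];T=c["cam_to_world"];q=(np.asarray(P)-T[:3,3])@T[:3,:3]
    return np.array([c["cx"]+c["fx"]*q[0]/q[2],c["cy"]+c["fy"]*q[1]/q[2]])
def ray(n,p,z):
    c=C[n];T=c["cam_to_world"];d=T[:3,:3]@[(p[0]-c["cx"])/c["fx"],(p[1]-c["cy"])/c["fy"],1]
    return T[:3,3]+d*(z-T[2,3])/d[2]
def world(f,P):
    x,y,a=f;c,s=np.cos(a),np.sin(a);return np.array([x+c*P[0]-s*P[1],y+s*P[0]+c*P[1],P[2]])
E
python3 - <<'E'
from geo import *
from scipy.optimize import least_squares
O=[("top",95,193,(100,135,20)),("top",187,242,(65,75,50)),("top",384,250,(65,-35,50)),("top",280,361,(0,20,42)),("top",465,328,(18,-80,75)),
("scene",748,278,(100,135,20)),("scene",258,140,(-100,-135,20)),("scene",660,75,(-100,135,20)),("scene",637,218,(65,75,50)),("scene",525,170,(0,20,42)),("scene",363,176,(18,-80,75))]
f=lambda p:np.concatenate([proj(n,world(p,np.array(P)/1e3))-px(n,u,v) for n,u,v,P in O])
r=least_squares(f,[.6,0,0],loss="soft_l1");F=r.x;print(F,f(F).reshape(-1,2).round(1).tolist())
np.save("F.npy",F)
S=world(F,(0,-.106,.02));nut=ray("top",px("top",500,508),.085)
d=nut-S;print("stud",S,"nut",nut,np.hypot(*d[:2]));a=np.arctan2(d[1],d[0])-F[2]
print("nose ang",a,"joint",(np.pi/2+2.2-a)%(2*np.pi))
t1=ray("top",px("top",540,118),.0);t2=ray("top",px("top",570,63),.108);print("torch",t1,t2,ray("scene",px("scene",323,460),0))
for q in((703,300),(715,555),(790,296)):print(ray("top",px("top",*q),.01))
E
```

```text
[ 0.58751193  0.02385147 -0.10717824] [[-0.2, -1.5], [1.0, -0.8], [0.3, -0.3], [0.5, -0.5], [0.5, -0.3], [1.1, -1.3], [-0.4, -1.3], [0.1, -0.7], [0.7, -1.1], [-0.0, -0.3], [-0.2, -0.7]]
stud [ 0.57617277 -0.08154029  0.02      ] nut [ 0.49597626 -0.06595059  0.085     ] 0.08169772809214719
nose ang 3.0567717145059756 joint 0.7140246122889211
torch [ 0.73500915 -0.12105745  0.        ] [ 0.73483146 -0.12039156  0.108     ] [ 7.34563103e-01 -1.21860335e-01  1.11022302e-16]
[ 0.61721768 -0.20497715  0.01      ]
[ 0.46966839 -0.19682913  0.01      ]
[ 0.61705312 -0.25594639  0.01      ]
```

The two views agree to about 2 mm. The strap is near 0.71 rad with the nose towards −x. Next I go to a point beside the strap, with the fingers shut.

```bash
cat > h.py <<'E'
import numpy as np,cv2
from scipy.spatial.transform import Rotation as R
from rig import manip as m
from geo import world
F=np.load("F.npy");S=world(F,(0,-.106,0))
def rot(j):   # tool x down, jaw axis along plan angle j
    y=np.array([np.cos(j),np.sin(j),0]);x=np.array([0,0,-1.]);return R.from_matrix(np.c_[x,y,np.cross(x,y)]).as_rotvec()
def fing(th,r,off,tip):   # finger beside the bar (nose at world angle th), ccw side
    return np.array([S[0]+r*np.cos(th)-off*np.sin(th),S[1]+r*np.sin(th)+off*np.cos(th),tip+.022])
def snap(name,cam,x0,y0,w,h):
    im=m.camera(cam)["image"][y0:y0+h,x0:x0+w,::-1];k=min(800/w,600/h)
    cv2.imwrite(f"pics/{name}.png",cv2.resize(im,None,fx=k,fy=k,interpolation=cv2.INTER_CUBIC))
E
python3 - <<'E'
from h import *
print(R.from_rotvec(m.get_ee_rot()).as_matrix().round(2).tolist(),m.get_contact_force())
m.command_gripper(0.0)
th=3.057+F[2]
for s in(0,np.pi):
    q=m.solve_ik(fing(th,.072,.045,.2),rot(th+s));q2=m.solve_ik(fing(np.pi/2+F[2],.072,.025,.067),rot(np.pi/2+F[2]+s))
    print(s,q,q2)
E
```

```text
[[-0.0, 0.29, 0.96], [-0.0, 0.96, -0.29], [-1.0, -0.0, -0.0]] [-0.08778657  0.6304245  -0.64664403]
0 None [-3.43076182e-02  5.68083608e-01  1.86666171e+00 -4.44089210e-16
  7.06847332e-01 -1.49792570e+00]
3.141592653589793 [-2.45035119e-01  2.96800003e-01  1.90857509e+00 -4.44089210e-16
  9.36217563e-01 -5.32642222e-02] [-3.43076182e-02  5.68083608e-01  1.86666171e+00 -4.44089210e-16
  7.06847332e-01  1.64366695e+00]
```

```bash
python3 - <<'E'
from h import *
th=3.057+F[2];o=rot(th+np.pi)
m.move_to(fing(th,.072,.045,.2),o)
m.servo_line(fing(th,.072,.045,.067),o,rate=.12)
m.hold(.2);f0=m.get_contact_force();print("f0",f0,m.get_time())
for off in np.arange(.041,.014,-.003):
    m.servo_line(fing(th,.072,off,.067),o,rate=.05);f=m.get_contact_force()-f0
    print(round(off,3),f.round(1))
    if np.hypot(*f[:2])>1.5:break
np.save("off.npy",off)
snap("c1","top",220,130,160,120);print(m.get_time(),m.get_width())
E
```

```text
f0 [0.91565535 0.5383843  0.02039288] 5.075
0.041 [-0.7 -0.8 -1.2]
0.038 [-0.7 -0.7 -0.2]
0.035 [-1.7 -0.1  0.3]
5.875 -0.00022558875063769234
```

View pics/c1.png

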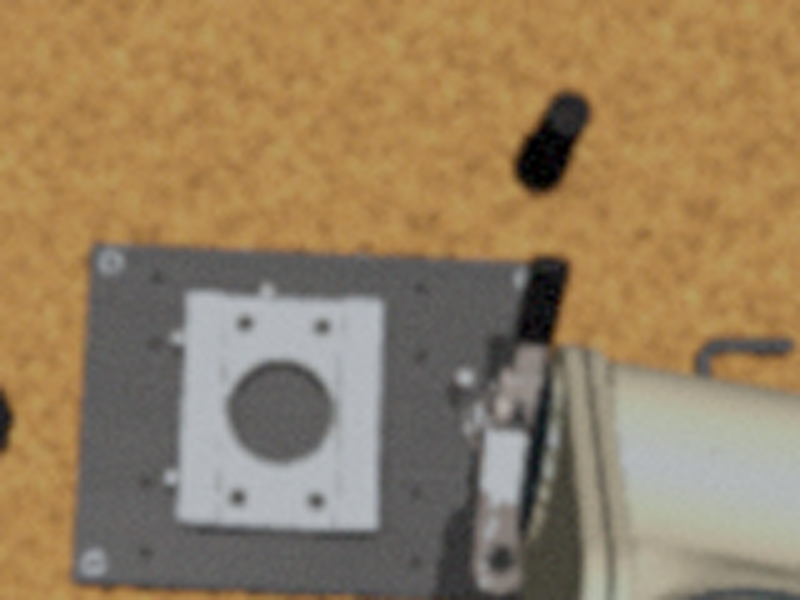

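The strap hasn't moved, so that trigger was force-sensor noise. Now sweeping the arc.

```bash
python3 - <<'E'
from h import *
off=.025;e=np.pi/2+F[2]
def go(th,rate):
    m.servo_line(fing(th,.072,off,.067),rot(th+np.pi),rate=rate);return m.get_contact_force()
ths=np.linspace(3.057+F[2],e+.12,14)
for th in ths:
    f=go(th,.06);n=np.array([-np.sin(th),np.cos(th)]);print(round(th-e,2),f.round(1),round(f[:2]@n,1))
    if np.linalg.norm(f)>25:break
th=ths[-1]
while th>e-.2:
    th-=.02;f=go(th,.03);n=np.array([-np.sin(th),np.cos(th)]);p=f[:2]@n;print(round(th-e,2),f.round(1),round(p,1))
    if p>10:break
snap("c2","top",220,130,160,120);print(m.get_time(),m.get_position())
E
```

```text
1.49 [-0.4 -0.4  0.8] 0.4
1.38 [-0.8 -0.8 -0.6] 1.0
1.28 [ 0.4  0.  -0.7] -0.2
1.17 [-0.4  0.  -0.6] 0.1
1.07 [ 0.3  0.4 -0.5] -0.5
0.96 [-0.3 -0.3  0. ] 0.4
0.86 [1.3 0.5 0.6] -1.2
0.75 [-0.3 -0.2  0.5] 0.3
0.65 [-0.1  0.3  1. ] -0.1
0.54 [-0.  -0.5  0.4] 0.3
0.44 [-0.   0.  -0.3] 0.0
0.33 [ 0.1 -0.7  0. ] 0.1
0.23 [-0.4  0.6  0.8] 0.3
0.12 [0.7 0.1 0.1] -0.7
0.1 [-0.4 -1.4  0.7] 0.4
0.08 [-1.1 -1.   0.5] 1.1
0.06 [-1.7 -0.5 -0.5] 1.7
0.04 [-1.1 -0.7 -0. ] 1.1
0.02 [-0.5 -0.  -0.6] 0.5
0.0 [-4.3 -0.   2. ] 4.3
-0.02 [-8.6 -0.2  5.3] 8.5
-0.04 [-13.   -0.   10.7] 12.9
11.925 [ 0.55869968 -0.006663    0.08867604]
```

View pics/c2.png

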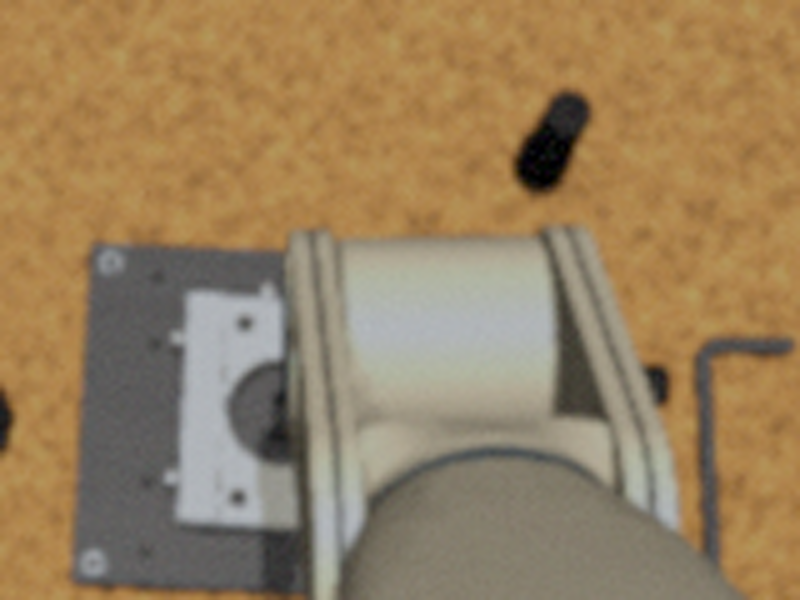

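The force rises exactly at the stop angle, and the lever's end at (655,385) now points to −y. I'll back off, rise and check from both cameras.

```bash
python3 - <<'E'
from h import *
e=np.pi/2+F[2]
m.servo_line(fing(e,.072,.045,.067),rot(e+np.pi),rate=.1)
m.servo_line(fing(e,.072,.045,.23),rot(e+np.pi),rate=.15)
im=m.camera("scene")["image"][130:290,95:265,::-1];im2=m.camera("top")["image"][130:260,220:380,::-1]
g=lambda i:cv2.resize(i,(400,400),interpolation=cv2.INTER_CUBIC)
cv2.imwrite("pics/c3.png",np.hstack([g(im),g(im2)]));print(m.get_time(),m.get_contact_force())
E
```

```text
13.6417 [ 0.26365911 -0.26741727  0.11063503]
```

View pics/c3.png

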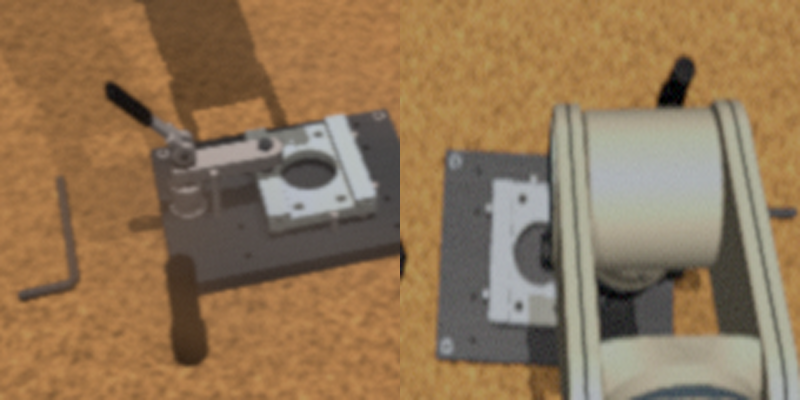

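The strap lies over the rail against the pin, and the lever is up. Now pressing the lever from its strap side along its arc.

```bash
python3 - <<'E'
from h import *
e=np.pi/2+F[2];o=rot(e+np.pi);u=-np.array([np.cos(e),np.sin(e)])
def P(el,d=.006,r=.075,w=.0145):
    c=r*np.cos(el)-d*np.sin(el)-w;return np.array([*(S[:2]+c*u),.0955+r*np.sin(el)+d*np.cos(el)+.022])
p=P(1.047,.020);q=p.copy();q[2]=.252
m.servo_line(q,o,rate=.15);m.servo_line(p,o,rate=.1)
for el in np.arange(1.0,-.12,-.06):
    m.servo_line(P(el),o,rate=.05);f=m.get_contact_force();print(round(el,2),f.round(1),(m.get_position()-P(el)).round(4)[2])
    if np.linalg.norm(f)>30:break
m.hold(.4);print(m.get_contact_force())
p=m.get_position();p[2]=.24;m.servo_line(p,o,rate=.15)
p=fing(e,.15,.12,.25);m.servo_line(p,o,rate=.2)
im=m.camera("scene")["image"][130:290,95:265,::-1];im2=m.camera("top")["image"][130:260,220:380,::-1]
g=lambda i:cv2.resize(i,(400,400),interpolation=cv2.INTER_CUBIC)
cv2.imwrite("pics/c4.png",np.hstack([g(im),g(im2)]));print(m.get_time())
E
```

```text
1.0 [-0.2  0.2 -0.1] -0.0001
0.94 [-0.3  0.2 -0.9] -0.0001
0.88 [-0.1  0.1 -0.9] -0.0002
0.82 [1.4 0.5 1.3] 0.0001
0.76 [0.8 0.9 2.1] -0.0
0.7 [ 0.8 -0.4  1.4] -0.0002
0.64 [0.2 0.2 0.5] -0.0003
0.58 [ 0.2 -0.1  1.5] -0.0004
0.52 [-0.   0.4  1.5] -0.0003
0.46 [0.2 0.1 0.3] -0.0003
0.4 [ 0.3 -0.3  1.1] -0.0003
0.34 [-0.5  0.   0.3] -0.0003
0.28 [ 0.4  0.1 -0.5] -0.0003
0.22 [-0.2 -0.   0.5] -0.0003
0.16 [0.4 0.2 0.6] -0.0002
0.1 [-4.9  1.8 16.4] 0.0015
0.04 [-15.7   7.2  50.7] 0.0051
[-15.32304684   6.79710859  48.93534918]
22.4083
```

View pics/c4.png

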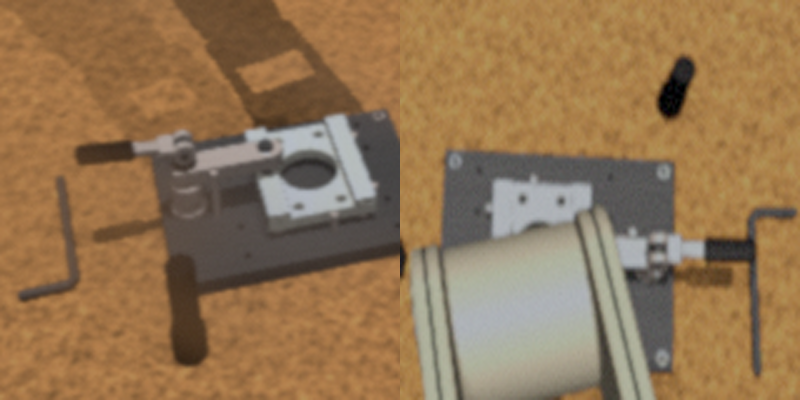

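The lever looks down, and it hit a hard stop at an elevation of about 0.1. I'll move the arm clear and compare the pictures with the model's predictions.

```bash
python3 - <<'E'
from h import *
from geo import proj,px
p=m.get_position();o=m.get_ee_rot();m.servo_line(p+[0,.0,.05],None,rate=.2);m.move_to([.30,.35,.3],o)
a=m.camera("scene")["image"][165:265,110:210,::-1];b=m.camera("top")["image"][160:240,290:370,::-1]
A=cv2.resize(a,(400,400),interpolation=cv2.INTER_CUBIC);B=cv2.resize(b,(400,400),interpolation=cv2.INTER_CUBIC)
def mk(img,n,P,x0,y0,k,col):
    q=(proj(n,P)-[x0,y0]+.5)*k-.5;cv2.circle(img,tuple(int(v) for v in q.round()),2,col,-1)
e=np.pi/2+F[2];d=np.array([np.cos(e),np.sin(e)])
for el,col in((.097,(0,255,0)),(.197,(0,0,255)),(.35,(255,0,0))):
    Q=np.array([*(S[:2]-.102*np.cos(el)*d),.0955+.102*np.sin(el)]);mk(A,"scene",Q,110,165,4,col);mk(B,"top",Q,290,160,5,col)
for j,col in((2.2,(0,255,0)),(2.12,(0,0,255))):
    t=e+2.2-j;Q=np.array([S[0]+.082*np.cos(t),S[1]+.082*np.sin(t),.083]);mk(A,"scene",Q,110,165,4,col);mk(B,"top",Q,290,160,5,col)
cv2.imwrite("pics/c5.png",np.hstack([A,B]));print(m.get_time())
E
```

```text
24.1333
```

View pics/c5.png

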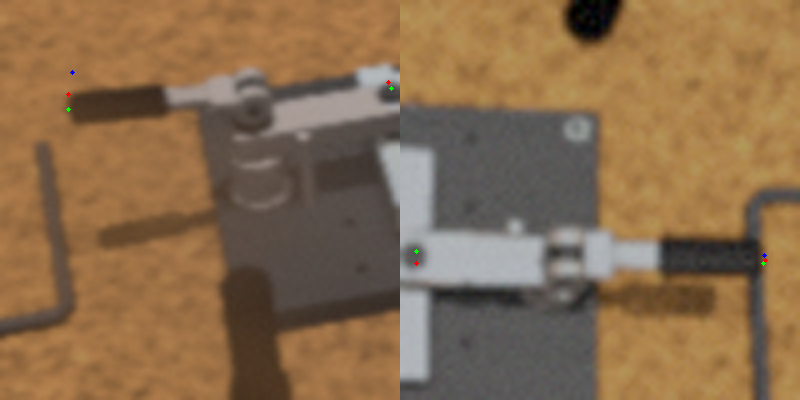

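The lever matches fully down: its grip end is at (75,107) on the green mark. The nut at (413,256) lies slightly off the 2.2 mark, so I'll check the strap angle more carefully with outlines.

```bash
python3 - <<'E'
from h import *
from geo import proj
b=np.mean([m.camera("top")["image"].astype(float) for _ in range(8)],0).astype(np.uint8)[150:240,250:370,::-1]
k=6.6;B=cv2.resize(b,None,fx=k,fy=k,interpolation=cv2.INTER_CUBIC)
def L(pts,col):
    q=np.array([(proj("top",P)-[250,150]+.5)*k-.5 for P in pts]);cv2.polylines(B,[(q*16).round().astype(np.int32)],False,col,1,cv2.LINE_AA,4)
W=lambda *P:world(F,np.array(P)/1e3)
L([W(100,135,20),W(100,-135,20)],(0,255,255));L([W(65,75,50),W(65,-35,50),W(-65,-35,50)],(0,255,255))
for j,col in((2.2,(0,255,0)),(2.12,(0,0,255))):
    t=2.2-j+np.pi/2;c,s=np.cos(t),np.sin(t)
    for n in(14,-14):L([W(r*c-n*s,-106+r*s+n*c,78) for r in(20,90)],col)
cv2.imwrite("pics/c6.png",B)
# edge slopes: row of strongest gradient per column, original pixels
E
python3 -c "
import cv2;print(cv2.imread('pics/c6.png').shape)"
```

```text
(594, 792, 3)
```

View pics/c6.png

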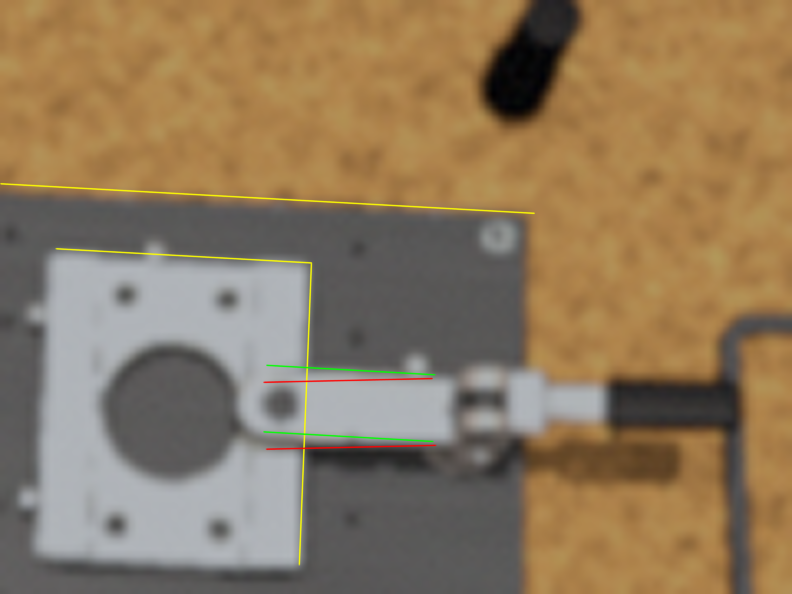

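```bash
python3 - <<'E'
from h import *
from geo import ray
g=np.mean([m.camera("top")["image"].astype(float) for _ in range(16)],0).mean(2)
k=6.6;X=lambda u:250+u/k;Y=lambda v:150+v/k
def edge(name,u0,v0,u1,v1,z,sign=0):
    pts=[]
    for c in range(int(np.ceil(X(u0))),int(X(u1))+1):
        r0=np.interp(c,[X(u0),X(u1)],[Y(v0),Y(v1)]);rr=np.arange(int(round(r0))-3,int(round(r0))+4)
        d=np.abs(g[rr+1,c]-g[rr-1,c]) if not sign else np.clip(sign*(g[rr+1,c]-g[rr-1,c]),0,None)
        pts.append(ray("top",(c,(d*rr).sum()/d.sum()),z))
    P=np.array(pts);a=np.polyfit(P[:,1],P[:,0],1);res=np.std(P[:,0]-np.polyval(a,P[:,1]))
    print(name,"x(y) slope",a[0].round(4),"n",len(P),"res mm",(res*1e3).round(2))
edge("base top",60,195,470,216,.02,-1)
edge("plate top",170,258,295,264,.05,1)
edge("plate top all",60,253,295,264,.05,1)
edge("strap top",315,372,395,375,.08,1)
edge("strap top long",315,372,445,377,.08,1)
edge("strap bot",315,440,440,442,.08,-1)
edge("lever top",625,381,725,382,.105,-1)
edge("lever bot",625,426,725,426,.105,1)
# hole-based yaw is F; print
print("F yaw",F[2],-F[2])
E
```

```text
base top x(y) slope 0.0975 n 62 res mm 0.96
plate top x(y) slope 0.0526 n 19 res mm 0.47
plate top all x(y) slope 0.098 n 35 res mm 1.12
strap top x(y) slope 0.1047 n 12 res mm 0.18
strap top long x(y) slope 0.0889 n 20 res mm 0.66
strap bot x(y) slope 0.0619 n 19 res mm 0.22
lever top x(y) slope 0.048 n 15 res mm 0.33
lever bot x(y) slope 0.0833 n 15 res mm 0.25
F yaw -0.10717824291368858 0.10717824291368858
```

```bash
python3 -c "
from rig import manip as m
print(m.get_time(),m.get_contact_force(),m.get_joint_vel().round(4));m.sign_off()"
```

```text
25.3333 [0.97801976 0.19311034 0.40622077] [-0.0005 -0.0016  0.0002  0.0003  0.     -0.001 ]
the job is handed in; nothing more can be done
```

I swung the strap round with the closed fingers until it met its stop pin, then pressed the cam lever down onto its stop. I moved the arm clear and handed the job in at 25.3 s of the 54 s allowed; no verdict was reported.

**Checks that agreed**
- **Stop pin:** the push force rose from about 0 to 13 N just as the strap reached the stop angle. The picture showed the strap across the rail with the lever still up.
- **Lever:** the tool met a hard stop of about 50 N at 0.1 rad elevation. In the final scene picture the grip end matches the fully-down position.
- **Surroundings:** the plate, torch and hex key look unmoved in the last pictures. I did not check the micrometer at the end; the arm did not go near it.

**Checks that disagreed or are missing**
- **Strap angle:** the edge, nut and lever measurements disagree by about 0.045 rad. They put the strap between about 2.155 and 2.2 rad, above the 2.12 limit but possibly not fully against the pin. Pressing the lever also gave about 15 N of side force, in the direction that turns the strap away from the pin. I chose not to push the clamped strap again.
- **Low lever force:** I read only 0 to 2 N while the lever was moving, less than the 4 to 10 N expected. The readings were taken after each step had stopped.
- **Clamping force:** I could not measure the force of the strap on the plate. I inferred it from the lever being on its stop.

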